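Line up the manicure bottles by height on the bottle rack

ROBOT

A 6-joint arm with a two-finger parallel gripper is mounted at the origin on the work surface. World frame = base frame: x ahead of the robot, y to its left, z up, the work surface at z = 0. Lengths are in m, angles in degrees, forces in N, time in s.
With the tool pointing down it reaches from about 0.3 to 0.85 m from the base axis. Payload 5.4 kg.
Tool frame: the origin (TCP) lies midway between the tips of the shut fingers; the grasp point (between the pads) lies 19 mm behind it (arm.grip_point_offset is the distance from the TCP to the grasp point, in m); z points along the fingers, y is the line along which they close (so a half turn about z gives the same grasp; the last joint's range is limited). The gripper opens to 85 mm and grips with 20 to 120 N. Pads are 22 mm wide; open, the fingers measure 114 mm over their backs; the gripper's body (76 mm by 85 mm) begins 54 mm behind the grasp point. The pads swing forward as they close: fully open they stand 13 mm farther back than shut.
Start: joints at [-77.813, 9.076, 91.501, -0, 79.423, -12.038], TCP at [0.236, -0.524, 0.205] pointing down, gripper open.
Joint ranges: [-166.64, 166.64], [-54.1, 131.32], [10.49, 154.53], [-73.88, 253.88], [9.74, 151.15], [-171.62, 171.62]. Speed limits (degrees/s): [147.25, 147.25, 180, 180, 180, 180].

INTERFACE

Orientations are given as [roll, pitch, yaw] about the fixed x, y, z axes, in that order (R = Rz(yaw) Ry(pitch) Rx(roll)).
In Python, from workcell import sense, eyes, ticket, arm gives the robot as it stands.
- The arm moves only by the tool apply_moves, never from a script. Its argument "increments" is text: rows parted by semicolons, each of 6 numbers parted by spaces: the shift along the world's x, y, z in cm, then the turn, a rotation vector about the world's x, y, z in rad. A call has exactly 8 rows; each row is the pose to reach, as a shift and turn from the pose commanded when the call began; what a row does not reach only later rows make up. A row lasts 1/8 s, in which the tool goes at most 62.5 mm and 10.7 degrees, less where a joint would pass 70% of its speed; a pose out of reach is approached as far as the arm can. A call with a gripper value outside its range is refused whole. "hand" is the opening, from 0 (shut) to 1 (fully open), set as the call begins (left out, the last holds). The fingers move at their own pace and stop on an object; "grip_force" is the grip in N (left out, the last holds). Time passes only in rows, so rows that repeat a pose let the fingers close, or fill a call up. It gives the time, the measured TCP pose, the force, the opening and the grip force at its end, in the units of the state.
- sense(): the state, without advancing time (a new reading comes with each control period).
- eyes.grab_frame(name): name is "scene" or "top" or "wrist"; returns a dict with "color" (384x512x3 uint8, red, green, blue), "range_z" (384x512 float32, m along the optical axis (not along the pixel's ray), 0 where there is no reading), "fx", "fy", "cx", "cy" (pixels), "view" (4x4, takes a point from world to camera coordinates); the wrist camera has in their place "T_tool_cam" (4x4, takes a point from camera to tool coordinates, whose origin is the TCP and whose axes are the flange's). Camera axes: x right, y down, z forward; pixel columns grow to the right and rows downward; lengths in m; the calibration is good to about 2 mm. A picture is of the moment at which its call begins: read the wrist's pose just before it.
- ticket.hand_in(): hands the job in; it is judged then, once.
Trained networks look in the newest picture that a camera, given by its name, has taken for a name from the list of things; names that differ only in an ending like _2 or _b are one class to them, and where a whole thing is asked for, a point or a joint stands for the part that bears it (a point fixed in the world has none). Each returns a list of dicts, best first, with "p" (0 to 1); they miss things now and then, are a little off and sometimes report something else, mostly with a low value. They report only what shows in the picture. A call takes as long as a camera call. They do not tell look-alikes from the thing itself.
- eyes.regions_of(camera, query): "region" (384x512 bool, what is visible of it) and "box" ([left, top, right, bottom] in pixels, round what is visible of it).
- eyes.landmark_of(camera, query): "xy" ([column, row] in pixels: a listed point, or the origin of a listed thing).
The state is a dict: "t": time; "joint_pos": joint angles; "joint_velocities": joint speeds; "tau": joint torques, N m; "tool_pos": TCP position; "orientation": TCP orientation; "wrist_force": force on the tool from outside, world axes, zero at the start; "torque": the same for the moment, N m; "grip_width": finger opening in m; "gripper_force": force on a finger pad.
Only numpy, scipy, OpenCV 4.12 (cv2) and the standard library are available. Lean on these libraries where they do the work, as an engineer would, in place of code of your own. Each camera call takes 0.05 s, during which the arm holds its last target. There are 200 camera calls.

TASK

Stand the four bottles from the mat upright in the rack's four cups, one to a cup, in order of height with the shortest in the cup nearest the practice hand and the tallest at the far end, so that nothing tall is in the way of the hand. Leave the gel pot where it stands.

Things in the scene. Friction and masses are not known exactly. Their poses are not given: they have to be found in the camera images.
- oil_bottle_mid (a point): cuticle-oil bottle, the shortest: 50 mm tall; amber round body 26 mm in diameter up to 34 mm, slim ribbed black cap 17 mm across above. Loose, light, capped, stands upright on the grey mat. This point is on its axis half-way up, 25 mm above its underside, within the round body; z up along the axis.
- polish_bottle_mid (a point): nail-polish bottle, second shortest: 65 mm tall; squat round body 36 mm in diameter up to 43 mm, pale pink, slim black cap 16 mm across above. Loose, light, capped, stands upright on the grey mat. This point is on its axis half-way up, 32.5 mm above its underside, within the round body; z up along the axis.
- topcoat_bottle_mid (a point): top-coat bottle, second tallest: 80 mm tall; slim round white body 30 mm in diameter up to 52 mm, ribbed white cap 21 mm across above. Loose, light, capped, stands upright on the grey mat. This point is on its axis half-way up, 40 mm above its underside, within the round body; z up along the axis.
- spray_bottle_mid (a point): spray bottle, the tallest: 96 mm tall; frosted pale body 38 mm in diameter up to 66 mm, smooth pale over-cap 25 mm across above. Loose, light, capped, stands upright on the grey mat. This point is on its axis half-way up, 48 mm above its underside, within the round body; z up along the axis.
- cup_1: cup 1 of 4 on the fixed bottle rack, 1 at its -y (right) end, 4 at its +y end: shallow round grey cup, 64 mm outside, 56 mm inside, wall 3 mm above its inner floor. Origin: centre of its underside, 3 mm below the inner floor; z up, y along the row towards cup 4. Rack: pale wooden board 324 x 78 x 12 mm with 20 mm high end cheeks; cups 75 mm apart.
- cup_2: cup 2 of 4 on the fixed bottle rack, 1 at its -y (right) end, 4 at its +y end: shallow round grey cup, 64 mm outside, 56 mm inside, wall 3 mm above its inner floor. Origin: centre of its underside, 3 mm below the inner floor; z up, y along the row towards cup 4. Rack: pale wooden board 324 x 78 x 12 mm with 20 mm high end cheeks; cups 75 mm apart.
- cup_3: cup 3 of 4 on the fixed bottle rack, 1 at its -y (right) end, 4 at its +y end: shallow round grey cup, 64 mm outside, 56 mm inside, wall 3 mm above its inner floor. Origin: centre of its underside, 3 mm below the inner floor; z up, y along the row towards cup 4. Rack: pale wooden board 324 x 78 x 12 mm with 20 mm high end cheeks; cups 75 mm apart.
- cup_4: cup 4 of 4 on the fixed bottle rack, 1 at its -y (right) end, 4 at its +y end: shallow round grey cup, 64 mm outside, 56 mm inside, wall 3 mm above its inner floor. Origin: centre of its underside, 3 mm below the inner floor; z up, y along the row towards cup 4. Rack: pale wooden board 324 x 78 x 12 mm with 20 mm high end cheeks; cups 75 mm apart.
- practice_hand: plastic practice hand with red nails on a padded white arm rest, fixed; about 300 mm long (fingers towards -x), 140 mm wide, 150 mm high; it stands beyond one end of the rack, left (+y) or right (-y), with the white curing lamp (200 x 200 x 103 mm) beyond the other end. Origin: on the table, under the palm.
- gel_pot: low round gel pot with black lid, 41 mm in diameter, 26 mm tall, loose, stands among the bottles; not to be moved. Origin: centre of its underside. A pale buffer block (92 x 25 x 25 mm) also lies loose in the row of bottles and is no part of the job.
Things that resemble listed ones, but are neither listed nor needed, are in the scene too. Leave any yellow look-alike of the part that bears spray_bottle_mid alone.

How it is judged (in metres and radians):
At the end, for the whole second after the job is handed in: Heights rise cup by cup from the practice hand's end of the rack (hand on the left: shortest in cup 4; on the right: in cup 1), each bottle standing flat in its cup (axis within 16 mm of its centre, height within 3 mm, tilt under 0.06 rad), released and at rest (((y of practice_hand in the frame of cup_1 above 0 m and horizontal distance between oil_bottle_mid and cup_4 below 0.016 m and z of oil_bottle_mid in the frame of cup_4 between 0.025 and 0.031 m and horizontal distance between polish_bottle_mid and cup_3 below 0.016 m and z of polish_bottle_mid in the frame of cup_3 between 0.0325 and 0.0385 m and horizontal distance between topcoat_bottle_mid and cup_2 below 0.016 m and z of topcoat_bottle_mid in the frame of cup_2 between 0.04 and 0.046 m and horizontal distance between spray_bottle_mid and cup_1 below 0.016 m and z of spray_bottle_mid in the frame of cup_1 between 0.048 and 0.054 m) or (y of practice_hand in the frame of cup_1 below 0 m and horizontal distance between oil_bottle_mid and cup_1 below 0.016 m and z of oil_bottle_mid in the frame of cup_1 between 0.025 and 0.031 m and horizontal distance between polish_bottle_mid and cup_2 below 0.016 m and z of polish_bottle_mid in the frame of cup_2 between 0.0325 and 0.0385 m and horizontal distance between topcoat_bottle_mid and cup_3 below 0.016 m and z of topcoat_bottle_mid in the frame of cup_3 between 0.04 and 0.046 m and horizontal distance between spray_bottle_mid and cup_4 below 0.016 m and z of spray_bottle_mid in the frame of cup_4 between 0.048 and 0.054 m)) and angle between each of oil_bottle_mid, polish_bottle_mid, topcoat_bottle_mid, spray_bottle_mid's own z axis and vertical below 0.06 rad and linear speed of each of oil_bottle, polish_bottle, topcoat_bottle, spray_bottle below 0.02 m/s); the robot touches nothing.
It fails at once if the gel pot is moved more than 30 mm from where it stood (distance of gel_pot from where it was at the start of the episode above 0.03 m).
It also fails if it takes over 106 s, if anything falls off the work surface, if the arm or the gripper's body presses on something with over 40 N, if the wrist force passes 120 N, or if a joint passes its speed limit or range.

## Working session

There is one attempt and no reset: what is moved stays moved. The work goes in short steps, Python scripts to look and compute and a tool call to move; the robot and the scene stay as the last step left them, time stands still between calls to the robot, and variables do not carry over. Pictures are saved under pics/ and viewed, at most 14 in all, crops included, and the job is handed in when it is done.

Besides the shell and the picture viewer there is one more tool, called after "Emit:" by a JSON object that holds its "fn" and its "kwargs", one argument or row to a line. apply_moves: Moves the arm, as the interface text tells. Its arguments: {"type":"object","properties":{"increments":{"type":"string"},"hand":{"type":"number"},"grip_force":{"type":"number"}},"required":["increments"]}

```bash
mkdir -p pics; cat > h.py <<'E'
import numpy as np, cv2
from workcell import sense, eyes, ticket, arm
def pts(f):
    z=f["range_z"]; v,u=np.mgrid[:384,:512]
    P=np.stack([(u-f["cx"])/f["fx"]*z,(v-f["cy"])/f["fy"]*z,z,np.ones_like(z)],-1)
    W=P@np.linalg.inv(f["view"]).T
    W=W[...,:3]; W[z==0]=np.nan
    return W
N=["oil_bottle_mid","polish_bottle_mid","topcoat_bottle_mid","spray_bottle_mid","gel_pot","cup_1","cup_2","cup_3","cup_4","practice_hand"]
E
cat > a.py <<'E'
from h import *
s=sense(); print(s)
for c in ("top","scene"):
    f=eyes.grab_frame(c); cv2.imwrite(f"pics/{c}0.png",f["color"][...,::-1]); W=pts(f)
    np.save(c+"W.npy",W)
    for n in N:
        for r in eyes.regions_of(c,n)[:4]:
            if r["p"]<.2: continue
            p=W[r["region"]]; p=p[~np.isnan(p[:,0])]
            if len(p)==0: continue
            zt=np.percentile(p[:,2],97); q=p[p[:,2]>zt-.006]
            print(c,n,round(r["p"],2),r["box"],"med",np.median(p,0).round(3),"topz",zt.round(3),"topc",((q.min(0)+q.max(0))/2).round(3),q.mean(0).round(3),len(q))
        if 'cup' in n: 
            for l in eyes.landmark_of(c,n)[:4]: print("  lm",n,l)
E
python3 a.py
```

```text
{'t': 0.0, 'joint_pos': array([-7.78134254e+01,  9.11390116e+00,  9.15736962e+01,  1.24645801e-03,
        7.94236723e+01, -1.20394785e+01]), 'joint_velocities': array([ 0.09087894, -0.02710664,  0.03108617,  0.05813811,  0.06744096,
       -0.02811284]), 'tau': array([ 1.20450404e-03, -3.96001804e+01, -3.31428945e+01, -2.05491633e-04,
        8.34591425e-03,  1.77953012e-05]), 'tool_pos': array([ 0.23577343, -0.52371151,  0.20419138]), 'orientation': array([-1.79891433e+02, -2.44071244e-02,  2.42258000e+01]), 'wrist_force': array([-0.09615582,  0.24823308, -0.6989493 ]), 'torque': array([-0.0300691 , -0.0027337 , -0.00943167]), 'gripper_force': 0.0, 'grip_width': 0.08550927620698894}
top oil_bottle_mid 0.6 [275.5, 232.5, 285.9, 242.9] med [ 0.445 -0.041  0.048] topz 0.053 topc [ 0.444 -0.041  0.051] [ 0.444 -0.04   0.051] 33
top polish_bottle_mid 0.56 [342.8, 239.0, 360.2, 252.8] med [ 0.427 -0.214  0.046] topz 0.067 topc [ 0.426 -0.22   0.065] [ 0.426 -0.22   0.066] 32
top spray_bottle_mid 0.65 [186.2, 193.5, 203.7, 212.7] med [0.526 0.181 0.072] topz 0.099 topc [0.529 0.188 0.097]
[... 6582 characters left out ...]
 201.7, 290.8, 216.8] med [0.612 0.102 0.017] topz 0.021 topc [0.612 0.101 0.019] [0.613 0.101 0.018] 175
scene cup_4 0.56 [247.9, 208.1, 269.0, 219.8] med [0.615 0.027 0.017] topz 0.022 topc [0.616 0.026 0.019] [0.617 0.027 0.018] 180
scene cup_4 0.49 [221.4, 210.3, 246.3, 230.0] med [ 0.619 -0.048  0.016] topz 0.021 topc [ 0.619 -0.048  0.02 ] [ 0.619 -0.048  0.018] 190
  lm cup_4 {'xy': [261.4, 214.1], 'p': 0.68}
  lm cup_4 {'xy': [208.4, 227.8], 'p': 0.58}
  lm cup_4 {'xy': [233.9, 215.0], 'p': 0.55}
  lm cup_4 {'xy': [281.8, 208.2], 'p': 0.49}
scene practice_hand 0.68 [89.6, 202.8, 137.3, 296.5] med [ 0.724 -0.395  0.115] topz 0.144 topc [ 0.754 -0.405  0.143] [ 0.76  -0.404  0.142] 427
```

```bash
cat > b.py <<'E'
from h import *
a=cv2.imread("pics/top0.png")[140:275,150:400]; cv2.imwrite("pics/top0c.png",cv2.resize(a,None,fx=3.2,fy=3.2,interpolation=3))
a=cv2.imread("pics/scene0.png")[130:250,120:330]; cv2.imwrite("pics/scene0c.png",cv2.resize(a,None,fx=3.8,fy=3.8,interpolation=3))
for c in("top","scene"):
    W=np.load(c+"W.npy"); m=(W[...,0]>.33)&(W[...,0]<.57)&(abs(W[...,1])<.36)&(W[...,2]>.012)
    n,l,st,_=cv2.connectedComponentsWithStats(m.astype(np.uint8))
    im=cv2.imread(f"pics/{c}0.png")
    for i in range(1,n):
        if st[i,4]<15: continue
        p=W[l==i]; zt=p[:,2].max(); q=p[p[:,2]>zt-.008]
        print(c,st[i],"zmax",zt.round(3),"top",((q.min(0)+q.max(0))/2).round(3),"min",p.min(0).round(3),"max",p.max(0).round(3),im[l==i].mean(0).round())
E
python3 b.py
```

```text
top [121 183  25  11 208] zmax 0.109 top [0.56  0.345 0.105] min [0.546 0.326 0.012] max [0.57  0.36  0.109] [175. 178. 176.]
top [404 187   9   9  58] zmax 0.089 top [ 0.564 -0.356  0.085] min [ 0.552 -0.36   0.056] max [ 0.57  -0.346  0.089] [161. 172. 177.]
top [186 194  18  16 217] zmax 0.101 top [0.529 0.188 0.098] min [0.511 0.17  0.013] max [0.548 0.205 0.101] [127. 168. 173.]
top [309 224  14  36 361] zmax 0.034 top [ 0.432 -0.13   0.03 ] min [ 0.387 -0.146  0.013] max [ 0.477 -0.113  0.034] [202. 203. 203.]
top [175 227  16  16 194] zmax 0.032 top [0.445 0.221 0.028] min [0.426 0.202 0.012] max [0.465 0.24  0.032] [61. 62. 63.]
top [206 233  17  15 206] zmax 0.101 top [0.432 0.135 0.097] min [0.414 0.115 0.013] max [0.45  0.151 0.101] [176. 176. 175.]
top [277 232  10  10  78] zmax 0.054 top [ 0.445 -0.041  0.05 ] min [ 0.432 -0.052  0.019] max [ 0.455 -0.029  0.054] [48. 57. 78.]
top [245 239  12  12 110] zmax 0.086 top [0.423 0.041 0.082] min [0.409 0.026 0.016] max [0.436 0.053 0.086] [192. 192. 191.]
top [343 238  17  14 182] zmax 0.068 top [ 0.426 -0.22   0.065] min [ 0
[... 278 characters left out ...]
ax [0.443 0.056 0.085] [140. 150. 151.]
scene [339 161  12  25  63] zmax 0.108 top [0.561 0.345 0.104] min [0.549 0.328 0.017] max [0.57  0.36  0.108] [160. 169. 171.]
scene [291 164  13  28 291] zmax 0.1 top [0.531 0.191 0.097] min [0.427 0.171 0.012] max [0.55  0.243 0.1  ] [ 77. 122. 133.]
scene [221 175   8  13  79] zmax 0.053 top [ 0.447 -0.039  0.05 ] min [ 0.438 -0.051  0.013] max [ 0.46  -0.026  0.053] [18. 30. 52.]
scene [191 176  15  21 171] zmax 0.031 top [ 0.434 -0.128  0.027] min [ 0.386 -0.144  0.012] max [ 0.483 -0.112  0.031] [171. 176. 174.]
scene [165 178  12  18 148] zmax 0.07 top [ 0.427 -0.218  0.066] min [ 0.418 -0.236  0.012] max [ 0.446 -0.201  0.07 ] [ 88.  90. 132.]
```

View pics/top0c.png

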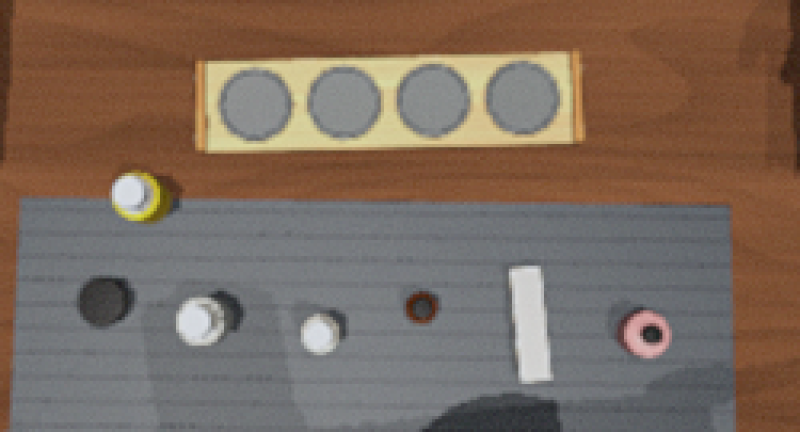

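View pics/scene0c.png

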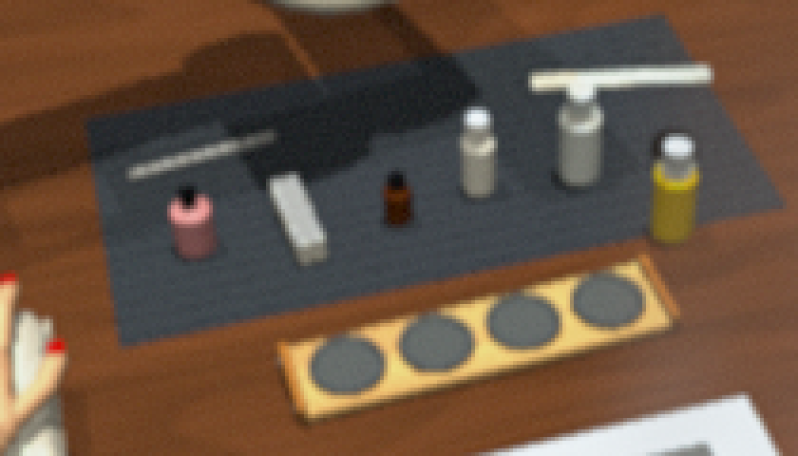

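Top picture, left to right: yellow look-alike (193,202), gel pot (183,234), spray (213,241), topcoat (250,244), oil (282,236), buffer block (315,241) and polish (352,244). The cups are at row ~171. The hand is on the right (-y), so oil goes in cup 1 and spray in cup 4. The scene view agrees. I'm starting with the polish bottle.

Emit:
{"fn": "apply_moves", "kwargs": {
  "increments": "2.4 3.8 0 0 0 0.1435; 4.8 7.6 0 0 0 0.287; 7.2 11.4 0 0 0 0.4305; 9.6 15.2 0 0 0 0.574; 12 19.1 0 0 0 0.7175; 14.4 22.9 0 0 0 0.861; 16.8 26.7 -2 0 0 1.0045; 19.1 30.5 -4 0 0 1.148",
  "hand": 1
}}

```text
t: 2.5
tool_pos: [0.4278, -0.2183, 0.1652]
orientation: [179.9, 0.1, 90.3]
wrist_force: [1.2, 0.1, -1.1]
grip_width: 0.0855
gripper_force: 0.0
```

Emit:
{"fn": "apply_moves", "kwargs": {
  "increments": "0 0 0 0 0 0; 0 0 -3 0 0 0; 0 0 -6 0 0 0; 0 0 -9 0 0 0; 0 0 -12 0 0 0; 0 0 -14 0 0 0; 0 0 -15.5 0 0 0; 0 0 -15.5 0 0 0"
}}

```text
t: 3.5
tool_pos: [0.4263, -0.2195, 0.0096]
orientation: [-179.9, -0.1, 89.9]
wrist_force: [-0.1, -0.4, 0.5]
grip_width: 0.0856
gripper_force: 0.0
```

Emit:
{"fn": "apply_moves", "kwargs": {
  "increments": "0 0 0 0 0 0; 0 0 0 0 0 0; 0 0 0 0 0 0; 0 0 0 0 0 0; 0 0 0 0 0 0; 0 0 0 0 0 0; 0 0 0 0 0 0; 0 0 0 0 0 0",
  "hand": 0,
  "grip_force": 30
}}

```text
t: 4.5
tool_pos: [0.4274, -0.2198, 0.011]
orientation: [180.0, 0.1, 90.0]
wrist_force: [-0.7, 0.4, 6.3]
grip_width: 0.0341
gripper_force: 29.5
```

Emit:
{"fn": "apply_moves", "kwargs": {
  "increments": "0 0 3 0 0 0; 0 0 8 0 0 0; 4 3.5 10 0 0 0; 8.5 7.5 10 0 0 0; 12.5 11 10 0 0 0; 16.5 14.5 10 0 0 0; 19.1 17 9 0 0 0; 19.1 17 6 0 0 0"
}}

```text
t: 5.5
tool_pos: [0.6209, -0.0476, 0.0712]
orientation: [179.7, 0.0, 90.2]
wrist_force: [-1.5, -0.4, -0.2]
grip_width: 0.0337
gripper_force: 30.3
```

```bash
cat > c.py <<'E'
from h import *
import sys
t=sys.argv[1]; s=sense(); print(s["t"],s["tool_pos"],s["grip_width"])
for c in ("top","scene"):
    f=eyes.grab_frame(c); W=pts(f); cv2.imwrite(f"pics/{c}{t}.png",f["color"][...,::-1])
    np.save(c+"W.npy",W)
    im=f["color"]
    a=im[130:250,120:330] if c=="scene" else im[140:275,150:400]
    cv2.imwrite(f"pics/{c}{t}c.png",cv2.resize(a,None,fx=3.2,fy=3.2,interpolation=3)[...,::-1])
E
python3 c.py 1
```

```text
5.5 [ 0.62093936 -0.04759422  0.07123848] 0.03367939252589901
```

View pics/scene1c.png

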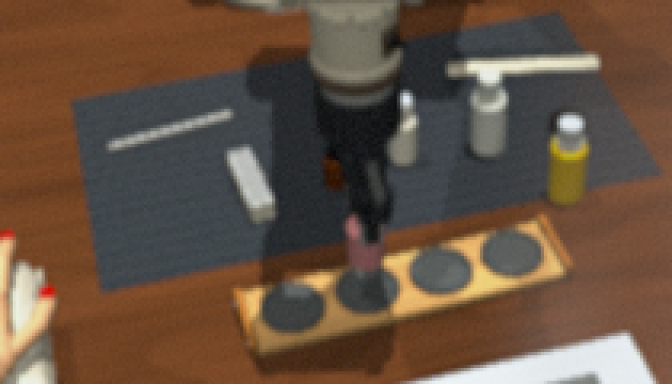

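Bottle held upright above cup 2, at about (363,245) in the crop. Lowering it.

Emit:
{"fn": "apply_moves", "kwargs": {
  "increments": "0 0 0 0 0 0; 0 0 -2 0 0 0; 0 0 -3.5 0 0 0; 0 0 -4.2 0 0 0; 0 0 -4.5 0 0 0; 0 0 -4.6 0 0 0; 0 0 -4.6 0 0 0; 0 0 -4.6 0 0 0"
}}

```text
t: 6.6
tool_pos: [0.6172, -0.0492, 0.0259]
orientation: [-179.9, -0.0, 90.0]
wrist_force: [-8.3, 0.7, 13.4]
grip_width: 0.0335
gripper_force: 31.6
```

```bash
cat > d.py <<'E'
from h import *
s=sense(); print(s["t"],s["tool_pos"],s["wrist_force"],s["grip_width"])
B=dict(polish=(.618,-.049),oil=(.620,-.125),top=(.615,.026),spray=(.612,.100))
for c in("top","scene"):
    W=pts(eyes.grab_frame(c))
    for n,(x,y) in B.items():
        m=(np.hypot(W[...,0]-x,W[...,1]-y)<.035)&(W[...,2]>.024)&(W[...,2]<.13); p=W[m]
        if len(p)>5: print(c,n,len(p),"z",np.percentile(p[:,2],[3,97]).round(3),"lo",np.percentile(p,2,0).round(3)[:2],"hi",np.percentile(p,98,0).round(3)[:2],"topc",p[p[:,2]>p[:,2].max()-.012].mean(0).round(3))
E
python3 d.py
```

```text
6.6 [ 0.61715635 -0.04920861  0.0258999 ] [-8.31511905  0.67283388 13.38912892] 0.033467059110373135
top polish 14 z [0.035 0.128] lo [ 0.585 -0.059] hi [ 0.606 -0.034] topc [ 0.59  -0.041  0.123]
scene polish 187 z [0.026 0.127] lo [ 0.595 -0.065] hi [ 0.647 -0.035] topc [ 0.633 -0.055  0.124]
```

Emit:
{"fn": "apply_moves", "kwargs": {
  "increments": "0 0 0.1 0 0 0; 0 0 0.1 0 0 0; 0 0 0.1 0 0 0; 0 0 0.1 0 0 0; 0 0 2 0 0 0; 0 0 5 0 0 0; 0 0 9 0 0 0; 0 0 13 0 0 0",
  "hand": 1
}}

```text
t: 7.7
tool_pos: [0.6182, -0.0494, 0.157]
orientation: [179.9, 0.0, 90.0]
wrist_force: [0.7, 0.6, 0.6]
grip_width: 0.0853
gripper_force: 0.0
```

```bash
python3 d.py; python3 c.py 2
```

```text
7.7 [ 0.61818164 -0.04940748  0.15699938] [0.73467597 0.57465382 0.58920514] 0.08525545487082133
top polish 56 z [0.026 0.064] lo [ 0.599 -0.057] hi [ 0.628 -0.033] topc [ 0.621 -0.049  0.08 ]
scene polish 176 z [0.026 0.082] lo [ 0.609 -0.065] hi [ 0.635 -0.034] topc [ 0.618 -0.049  0.079]
7.8 [ 0.62190551 -0.05035139  0.16204777] 0.08553420172797972
```

View pics/scene2c.png

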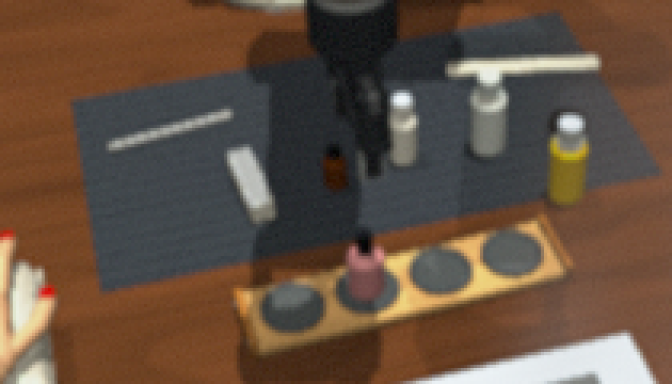

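Polish stands upright in the centre of cup 2, at about (365,270) in the crop. Next is oil.

Emit:
{"fn": "apply_moves", "kwargs": {
  "increments": "-5 0.3 0 0 0 0; -10 0.6 0 0 0 0; -15 0.9 0 0 0 0; -17.2 0.9 -2 0 0 0; -17.2 0.9 -7 0 0 0; -17.2 0.9 -11.5 0 0 0; -17.2 0.9 -14.5 0 0 0; -17.2 0.9 -14.5 0 0 0"
}}

```text
t: 8.9
tool_pos: [0.4424, -0.0391, 0.0063]
orientation: [-179.6, -0.2, 90.0]
wrist_force: [0.8, -0.4, 0.2]
grip_width: 0.0855
gripper_force: 0.0
```

Emit:
{"fn": "apply_moves", "kwargs": {
  "increments": "0 0 0 0 0 0; 0 0 0 0 0 0; 0 0 0 0 0 0; 0 0 0 0 0 0; 0 0 0 0 0 0; 0 0 0 0 0 0; 0 0 0 0 0 0; 0 0 0 0 0 0",
  "hand": 0,
  "grip_force": 30
}}

```text
t: 9.9
tool_pos: [0.4465, -0.0406, 0.0099]
orientation: [180.0, 0.0, 90.0]
wrist_force: [-1.6, -0.3, 6.3]
grip_width: 0.0152
gripper_force: 29.3
```

Emit:
{"fn": "apply_moves", "kwargs": {
  "increments": "0 0 3 0 0 0; 0 0 8 0 0 0; 2 -1 13 0 0 0; 7 -3.5 13 0 0 0; 12 -6 13 0 0 0; 16 -8 13 0 0 0; 17.4 -8.5 10 0 0 0; 17.4 -8.5 6 0 0 0"
}}

```text
t: 10.9
tool_pos: [0.6218, -0.1264, 0.069]
orientation: [179.8, 0.1, 90.0]
wrist_force: [0.1, 0.1, -0.4]
grip_width: 0.015
gripper_force: 29.5
```

Emit:
{"fn": "apply_moves", "kwargs": {
  "increments": "0 0 0 0 0 0; 0 0 -2 0 0 0; 0 0 -3.5 0 0 0; 0 0 -4.2 0 0 0; 0 0 -4.5 0 0 0; 0 0 -4.5 0 0 0; 0 0 -4.5 0 0 0; 0 0 -4.5 0 0 0"
}}

```text
t: 11.9
tool_pos: [0.6205, -0.1256, 0.025]
orientation: [179.9, 0.0, 90.0]
wrist_force: [-0.7, -0.2, 4.2]
grip_width: 0.0153
gripper_force: 29.9
```

```bash
python3 d.py; python3 c.py 3
```

```text
11.9 [ 0.62048229 -0.12563871  0.02500583] [-0.7284517  -0.17581675  4.23172927] 0.015283534937648273
top polish 125 z [0.028 0.082] lo [ 0.598 -0.057] hi [ 0.631 -0.033] topc [ 0.615 -0.049  0.08 ]
top oil 31 z [0.028 0.117] lo [ 0.587 -0.12 ] hi [ 0.616 -0.111] topc [ 0.593 -0.115  0.114]
scene polish 177 z [0.026 0.081] lo [ 0.61  -0.065] hi [ 0.636 -0.034] topc [ 0.618 -0.049  0.079]
scene oil 130 z [0.028 0.125] lo [ 0.61 -0.14] hi [ 0.641 -0.109] topc [ 0.635 -0.126  0.123]
12.0 [ 0.62047122 -0.1256315   0.02499282] 0.015038546920616137
```

View pics/scene3c.png

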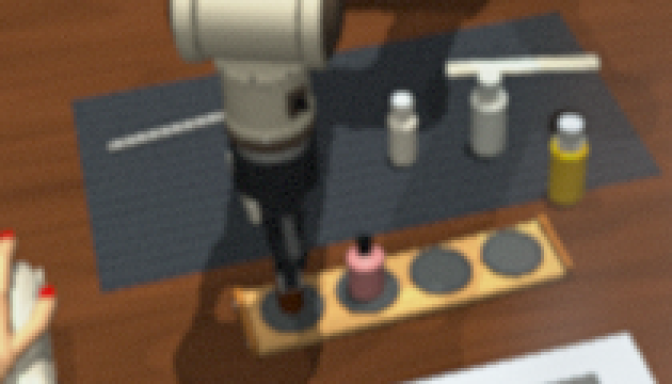

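Oil is in cup 1, with its amber body at (290,300). It is held by its cap: the 15 mm width fits the 17 mm cap. Releasing.

Emit:
{"fn": "apply_moves", "kwargs": {
  "increments": "0 0 0 0 0 0; 0 0 0 0 0 0; 0 0 0 0 0 0; 0 0 0 0 0 0; 0 0 2 0 0 0; 0 0 5 0 0 0; 0 0 9 0 0 0; 0 0 13 0 0 0",
  "hand": 1
}}

```text
t: 13.1
tool_pos: [0.6202, -0.1255, 0.1571]
orientation: [179.9, 0.0, 90.0]
wrist_force: [-0.1, 0.2, -1.0]
grip_width: 0.0856
gripper_force: 0.0
```

```bash
python3 d.py; python3 c.py 4
```

```text
13.1 [ 0.62019288 -0.12545379  0.15713633] [-0.11859122  0.21338381 -0.99912127] 0.08562103887720335
top polish 129 z [0.026 0.082] lo [ 0.598 -0.058] hi [ 0.631 -0.033] topc [ 0.615 -0.051  0.08 ]
top oil 90 z [0.031 0.068] lo [ 0.606 -0.136] hi [ 0.63  -0.113] topc [ 0.617 -0.125  0.065]
scene polish 180 z [0.025 0.082] lo [ 0.609 -0.065] hi [ 0.635 -0.034] topc [ 0.618 -0.049  0.079]
scene oil 104 z [0.026 0.067] lo [ 0.612 -0.136] hi [ 0.632 -0.113] topc [ 0.62  -0.124  0.064]
13.2 [ 0.6238066  -0.1268365   0.16233115] 0.08546331115554323
```

View pics/scene4c.png

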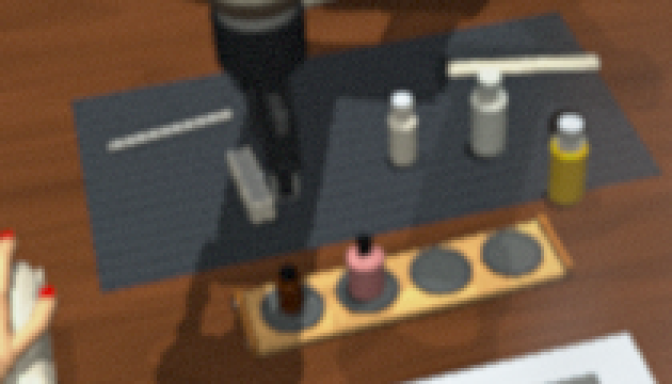

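Emit:
{"fn": "apply_moves", "kwargs": {
  "increments": "-4 3.4 0 0 0 0; -8 6.8 0 0 0 0; -12 10.2 0 0 0 0; -16 13.6 0 0 0 0; -19 16.2 0 0 0 0; -19.6 16.7 0 0 0 0; -19.6 16.7 -2 0 0 0; -19.6 16.7 -4 0 0 0"
}}

```text
t: 14.3
tool_pos: [0.4243, 0.0412, 0.1136]
orientation: [180.0, 0.0, 90.0]
wrist_force: [0.4, -0.0, 0.1]
grip_width: 0.0854
gripper_force: 0.0
```

Emit:
{"fn": "apply_moves", "kwargs": {
  "increments": "0 0 -2 0 0 0; 0 0 -4 0 0 0; 0 0 -6 0 0 0; 0 0 -8 0 0 0; 0 0 -9.2 0 0 0; 0 0 -9.8 0 0 0; 0 0 -9.8 0 0 0; 0 0 -9.8 0 0 0"
}}

```text
t: 15.3
tool_pos: [0.4246, 0.0415, 0.0168]
orientation: [179.9, 0.0, 90.0]
wrist_force: [-0.6, 0.9, -0.0]
grip_width: 0.0855
gripper_force: 0.0
```

Emit:
{"fn": "apply_moves", "kwargs": {
  "increments": "0 0 0 0 0 0; 0 0 0 0 0 0; 0 0 0 0 0 0; 0 0 0 0 0 0; 0 0 0 0 0 0; 0 0 0 0 0 0; 0 0 0 0 0 0; 0 0 0 0 0 0",
  "hand": 0,
  "grip_force": 30
}}

```text
t: 16.3
tool_pos: [0.4242, 0.0416, 0.0165]
orientation: [180.0, 0.0, 90.0]
wrist_force: [-1.5, 0.7, 5.4]
grip_width: 0.0283
gripper_force: 29.7
```

Emit:
{"fn": "apply_moves", "kwargs": {
  "increments": "0 0 3 0 0 0; 0 0 8 0 0 0; 3 -0.3 12 0 0 0; 8 -0.7 12 0 0 0; 13 -1.1 12 0 0 0; 17 -1.4 12 0 0 0; 19.1 -1.6 10 0 0 0; 19.1 -1.6 6 0 0 0"
}}

```text
t: 17.3
tool_pos: [0.6177, 0.0251, 0.0765]
orientation: [179.7, 0.0, 90.0]
wrist_force: [-0.3, 0.3, -1.6]
grip_width: 0.0281
gripper_force: 30.1
```

Emit:
{"fn": "apply_moves", "kwargs": {
  "increments": "0 0 0 0 0 0; 0 0 -2 0 0 0; 0 0 -3.5 0 0 0; 0 0 -4.2 0 0 0; 0 0 -4.5 0 0 0; 0 0 -4.5 0 0 0; 0 0 -4.5 0 0 0; 0 0 -4.5 0 0 0"
}}

```text
t: 18.3
tool_pos: [0.6153, 0.0256, 0.0316]
orientation: [179.9, 0.0, 90.0]
wrist_force: [0.8, 0.3, 0.8]
grip_width: 0.0284
gripper_force: 30.2
```

```bash
python3 d.py; python3 c.py 5
```

```text
18.3 [0.61534415 0.02559967 0.03161164] [0.75266062 0.3392947  0.79590611] 0.02837667920038964
top polish 126 z [0.029 0.083] lo [ 0.598 -0.065] hi [ 0.63 -0.04] topc [ 0.615 -0.051  0.081]
top oil 90 z [0.031 0.068] lo [ 0.606 -0.136] hi [ 0.629 -0.113] topc [ 0.617 -0.125  0.065]
scene polish 175 z [0.027 0.082] lo [ 0.61  -0.065] hi [ 0.635 -0.034] topc [ 0.619 -0.049  0.079]
scene oil 105 z [0.026 0.067] lo [ 0.613 -0.136] hi [ 0.632 -0.112] topc [ 0.62  -0.124  0.064]
scene top 188 z [0.026 0.129] lo [0.593 0.012] hi [0.642 0.036] topc [0.624 0.017 0.126]
18.4 [0.61535961 0.02557905 0.03162124] 0.028126073864687177
```

View pics/scene5c.png

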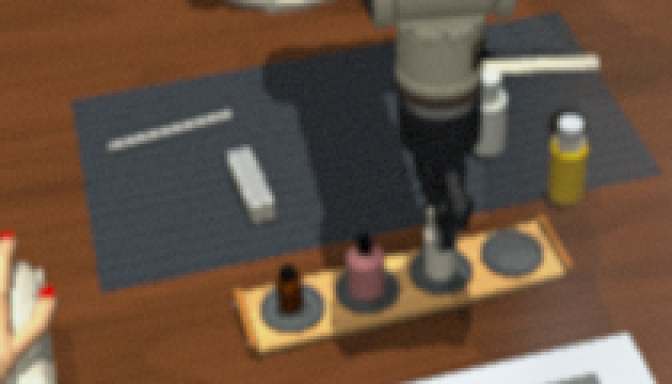

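Topcoat is upright in cup 3, at about (438,255). Releasing it and going on to spray.

Emit:
{"fn": "apply_moves", "kwargs": {
  "increments": "0 0 -0.1 0 0 0; 0 0 -0.1 0 0 0; 0 0 -0.1 0 0 0; 0 0 0 0 0 0; 0 0 2 0 0 0; 0 0 5 0 0 0; 0 0 9 0 0 0; 0 0 13 0 0 0",
  "hand": 1
}}

```text
t: 19.5
tool_pos: [0.6152, 0.0256, 0.1641]
orientation: [179.9, 0.0, 90.0]
wrist_force: [1.2, -0.4, -0.2]
grip_width: 0.0853
gripper_force: 0.0
```

Emit:
{"fn": "apply_moves", "kwargs": {
  "increments": "-4 2.4 1 0 0 0; -8 4.7 1 0 0 0; -12 7.1 1 0 0 0; -16 9.4 1 0 0 0; -18.3 10.8 0 0 0 0; -18.3 10.8 0 0 0 0; -18.3 10.8 -1 0 0 0; -18.3 10.8 -3 0 0 0"
}}

```text
t: 20.5
tool_pos: [0.4341, 0.133, 0.1321]
orientation: [179.8, 0.0, 89.9]
wrist_force: [-0.3, -0.7, -1.2]
grip_width: 0.0855
gripper_force: 0.0
```

```bash
python3 d.py
```

```text
20.5 [0.43407127 0.13304466 0.13206331] [-0.25289774 -0.69751419 -1.18396396] 0.0855048487455108
top polish 172 z [0.027 0.081] lo [ 0.598 -0.065] hi [ 0.63  -0.034] topc [ 0.615 -0.05   0.08 ]
top oil 89 z [0.03  0.068] lo [ 0.606 -0.136] hi [ 0.629 -0.113] topc [ 0.617 -0.125  0.065]
top top 130 z [0.029 0.098] lo [0.599 0.011] hi [0.622 0.038] topc [0.613 0.024 0.096]
scene polish 176 z [0.026 0.081] lo [ 0.61  -0.065] hi [ 0.635 -0.034] topc [ 0.619 -0.049  0.078]
scene oil 106 z [0.026 0.069] lo [ 0.613 -0.136] hi [ 0.632 -0.112] topc [ 0.621 -0.124  0.064]
scene top 177 z [0.027 0.098] lo [0.607 0.012] hi [0.63  0.036] topc [0.617 0.026 0.094]
```

Emit:
{"fn": "apply_moves", "kwargs": {
  "increments": "0 0 -2 0 0 0; 0 0 -4 0 0 0; 0 0 -6 0 0 0; 0 0 -8 0 0 0; 0 0 -9.4 0 0 0; 0 0 -9.9 0 0 0; 0 0 -9.9 0 0 0; 0 0 -9.9 0 0 0"
}}

```text
t: 21.6
tool_pos: [0.4327, 0.1336, 0.033]
orientation: [179.9, -0.0, 90.0]
wrist_force: [-0.8, 0.2, 0.5]
grip_width: 0.0856
gripper_force: 0.0
```

Emit:
{"fn": "apply_moves", "kwargs": {
  "increments": "0 0 0 0 0 0; 0 0 0 0 0 0; 0 0 0 0 0 0; 0 0 0 0 0 0; 0 0 0 0 0 0; 0 0 0 0 0 0; 0 0 0 0 0 0; 0 0 0 0 0 0",
  "hand": 0,
  "grip_force": 30
}}

```text
t: 22.6
tool_pos: [0.4323, 0.1337, 0.0326]
orientation: [180.0, -0.0, 90.0]
wrist_force: [-0.9, -0.2, 5.6]
grip_width: 0.0357
gripper_force: 29.9
```

Emit:
{"fn": "apply_moves", "kwargs": {
  "increments": "0 0 3 0 0 0; 0 0 8 0 0 0; 2 -0.5 12 0 0 0; 7 -1.5 12 0 0 0; 12 -2.5 12 0 0 0; 16 -3 12 0 0 0; 18 -3.4 10 0 0 0; 18 -3.4 6 0 0 0"
}}

```text
t: 23.6
tool_pos: [0.6145, 0.099, 0.0923]
orientation: [179.8, 0.0, 90.0]
wrist_force: [-0.1, -0.1, -1.0]
grip_width: 0.0362
gripper_force: 30.8
```

Emit:
{"fn": "apply_moves", "kwargs": {
  "increments": "0 0 0 0 0 0; 0 0 -2 0 0 0; 0 0 -3.5 0 0 0; 0 0 -4.2 0 0 0; 0 0 -4.5 0 0 0; 0 0 -4.5 0 0 0; 0 0 -4.5 0 0 0; 0 0 -4.5 0 0 0"
}}

```text
t: 24.6
tool_pos: [0.6125, 0.0996, 0.0478]
orientation: [179.9, 0.0, 90.0]
wrist_force: [0.6, 1.0, 1.1]
grip_width: 0.0359
gripper_force: 30.9
```

Emit:
{"fn": "apply_moves", "kwargs": {
  "increments": "0 0 -0.1 0 0 0; 0 0 -0.1 0 0 0; 0 0 -0.1 0 0 0; 0 0 0 0 0 0; 0 0 2 0 0 0; 0 0 6 0 0 0; 0 0 11 0 0 0; 0 0 15 0 0 0",
  "hand": 1
}}

```text
t: 25.6
tool_pos: [0.6127, 0.0996, 0.2014]
orientation: [179.8, 0.0, 90.0]
wrist_force: [1.0, -0.4, 0.6]
grip_width: 0.0853
gripper_force: 0.0
```

Emit:
{"fn": "apply_moves", "kwargs": {
  "increments": "-5 0 0 0 0 0; -10 0 0 0 0 0; -15 0 0 0 0 0; -20 0 0 0 0 0; -20 0 0 0 0 0; -20 0 0 0 0 0; -20 0 0 0 0 0; -20 0 0 0 0 0"
}}

```text
t: 26.6
tool_pos: [0.4127, 0.0995, 0.1975]
orientation: [180.0, -0.0, 90.0]
wrist_force: [0.4, 0.6, 0.5]
grip_width: 0.0855
gripper_force: 0.0
```

```bash
python3 d.py; python3 c.py 6
```

```text
26.6 [0.41269252 0.0995241  0.19746196] [0.41818498 0.60399077 0.47118521] 0.08549763848575744
top polish 173 z [0.028 0.082] lo [ 0.598 -0.065] hi [ 0.63  -0.034] topc [ 0.615 -0.05   0.08 ]
top oil 91 z [0.031 0.068] lo [ 0.606 -0.136] hi [ 0.629 -0.113] topc [ 0.617 -0.125  0.065]
top top 131 z [0.028 0.098] lo [0.599 0.01 ] hi [0.622 0.038] topc [0.613 0.024 0.095]
top spray 224 z [0.029 0.114] lo [0.593 0.082] hi [0.624 0.116] topc [0.611 0.1   0.111]
scene polish 177 z [0.026 0.081] lo [ 0.61  -0.065] hi [ 0.634 -0.034] topc [ 0.618 -0.049  0.079]
scene oil 107 z [0.026 0.068] lo [ 0.613 -0.136] hi [ 0.632 -0.113] topc [ 0.62  -0.124  0.064]
scene top 176 z [0.028 0.098] lo [0.608 0.013] hi [0.63  0.036] topc [0.617 0.026 0.095]
scene spray 279 z [0.029 0.113] lo [0.603 0.084] hi [0.632 0.118] topc [0.615 0.101 0.111]
26.7 [0.41233149 0.09958691 0.19717827] 0.08538082788080902
```

View pics/scene6c.png

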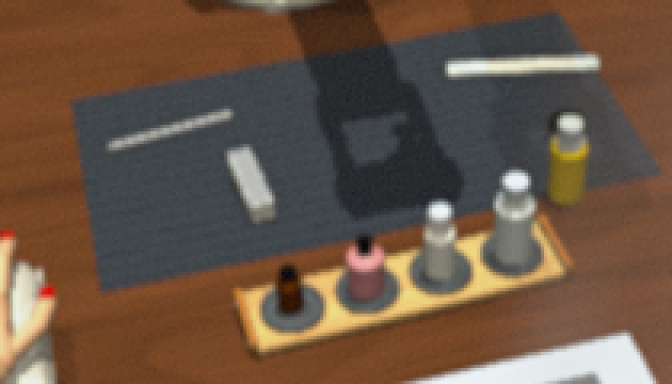

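View pics/top6c.png

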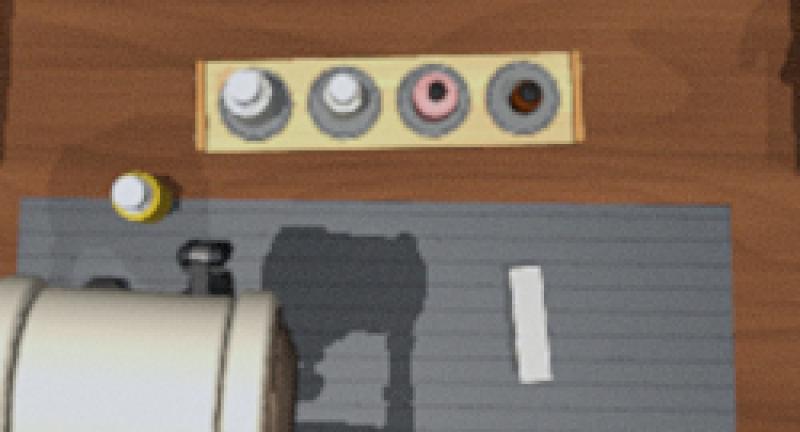

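All four bottles stand centred in their cups at the right heights. In the scene crop they run oil (290), polish (365), topcoat (440), spray (515), and the arm is clear of them.

```bash
python3 -c "
from workcell import ticket
print(ticket.hand_in())"
```

```text
the job is handed in; nothing more can be done
None
```

I stood all four bottles upright in the rack, from oil in cup 1 nearest the practice hand to spray in cup 4, and handed the job in at about 27 s without moving the gel pot; no verdict came back.

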